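# Close the vacuum filter pot

### The job

Close the vacuum clamp's filter pot: rest the lid on the pot's rim with its red key a good 2 cm to one side of the red-marked notch, and turn it there, without lifting it, until the key drops into the notch and the lid lies flush. Let go of it, then swing the yellow retaining arm in over the lid until it stops. Leave everything else on the bench where it is.

Things in the scene. Friction and masses are not known exactly. Their poses are not given: they have to be found in the camera images.
- pot: Blue filter pot fixed on a dark base plate 12 high (own x -86 to 130, y +-75). Origin on the bench under its axis, z up. Own +x points from the pot's axis to the retaining arm's post. Outside radius 67, rim top at height 90. Its bore has radius 45.5. A pipe stub juts out to 92 on its +y side, below height 65. The pot may stand left or right, the lid on the other side.
- pot_mouth (a point): On the pot's axis at rim height. Around the bore lies a flat ledge (radius 45.5 to 57, height 82); around that an aluminium rim wall (radius 57 to 67, height 82 to 90) with three notches cut down to the ledge: the key notch, 26 wide, at the pot's own -x, and two plain ones, 20 wide, at 50 and 285 degrees from its +x, counter-clockwise from above.
- pot_notch (a point): Middle of the key notch, 61 from the pot's axis towards its own -x, at rim height; the notch's floor and a block on the pot's outside (to 75 from the axis, up to height 82) are red.
- lid: Grey round lid, 0.25 to 0.5 kg, lying right way up on the bench. Origin: centre of the underside of its black spigot (radius 44, height 0 to 16, the lower 6 coned in to radius 38). Disc: radius 54, height 16 to 24. Three lugs of that height stick out to radius 65: the red key, 20 wide, at its own -x, and two grey ones, 14 wide, at 50 and 285 degrees from its +x.
- lid_key (a point): Top of the red key, 61 from the lid's axis towards its own -x, 24 above its origin. With the lugs off the notches the lid rides level on the rim, its origin 74 above the pot's. When its x axis points as the pot's (within about 1.5 degrees; only one turn fits) it drops 8 and seats on the ledge, its origin 66 above the pot's, its top flush with the rim.
- lid_grip (a point): Centre of the top of the black upright grip bar on the lid: 58 above the lid's origin, on its axis. The bar is 16 thick (along the lid's x), 60 long (along its y) and stands from height 24 to 58; take it across the 16.
- retainer (a joint): Angle of the yellow retaining arm about its upright post: 0 closed, at its stop, over the lid, pointing at the pot's axis; positive turns it counter-clockwise from above, out to the pot's own -y side. Starts at 1.7 to 2.4, range to 2.7. Stays where it is left; about 1.5 N at the peg moves it. It clears a seated lid by 3 but meets one still up on the rim.
- pivot (a point): on the axis of the retaining arm's post, 90 from the pot's axis towards the pot's own +x, at the height of the arm's top (103 above the bench)
- peg_top (a point): centre of the top of the black upright peg on the arm: 14 in diameter, 36 tall (from 103 to 139 above the bench), 42 from the pivot's axis. The arm is 20 wide, 10 thick, reaches 52 from its pivot
- offcut_a: bystander: flat pine offcut, 110 x 45 x 22, origin under its centre
- offcut_b: bystander: thick pine offcut, 95 x 70 x 45, origin under its centre
- tape_roll: bystander: yellow roll of tape lying flat, 72 across, 24 high, origin under its centre
- glue_bottle: bystander: standing white glue bottle, orange cap, 60 across, 170 high, origin under its centre
- mallet: bystander: hammer lying on the bench behind the work area, about 260 long, handle towards its own -x, origin about the middle of its length
- spare_filter: bystander: standing pleated paper filter cartridge with black end rings, 74 across, 62 high, origin under its centre
- screwdriver: bystander: screwdriver lying on the bench, about 200 long, handle towards its own -x, origin about the middle of its length
There are look-alikes about, which are no part of the job. Of the things like the lid, leave any that is green or turquoise; of the rest the larger one is meant.

How it is judged:
By the outcome, as a careful person would: the job done as asked, in the order asked, and still so for the second after the job is handed in, with the robot touching nothing.
It also fails if it takes over 64 s, if anything falls off the work surface, if the arm or the gripper's body presses on something with over 40 N, if the wrist force passes 120 N, or if a joint passes its speed limit or range.

### The arm

A 6-joint arm with a two-finger parallel gripper is mounted at the origin on the work surface. World frame = base frame: x ahead of the robot, y to its left, z up, the work surface at z = 0. Lengths are in mm, angles in rad, forces in N, time in s.
With the tool pointing down it reaches from about 350 to 975 mm from the base axis. Payload 7.1 kg.
Tool frame: the origin (TCP) lies at the very end of the fingers, on their centre line; the grasp point (between the pads) lies tcp_to_grasp behind it (tcp_to_grasp is the distance from the TCP to the grasp point, in mm); z points along the fingers, x is the direction in which the jaws open and shut, and the axes are right-handed (so a half turn about z gives the same grasp; the last joint's range is limited). The gripper opens to 88 mm and grips with 3 to 60 N. Pads are 20 mm wide; open, the fingers measure 115 mm over their backs; the gripper's body (75 mm by 178 mm) begins 61 mm behind the grasp point.
Start: joints at [-1.367, 0.423, 1.63, -0, 1.089, -0.019], TCP at [138.12, -609.531, 222.675] pointing down, gripper open.
Joint ranges: [-3, 3], [-0.9, 2.11], [0.09, 2.58], [-1.31, 4.45], [0.11, 2.69], [-2.54, 2.54]. Speed limits (rad/s): [2.39, 2.39, 3.01, 3.14, 3.14, 3.14].

### API

Orientations are given as a rotation vector (axis times angle).
In Python, from workcell import get_obs, get_image, close_job, recognise, mark_of, tcp_to_grasp gives the robot as it stands. The module is installed in compiled form; this text tells all that it offers.
- The arm moves only by the tool move_arm, never from a script. Its argument "motion" is a list of rows, each a list of 7 numbers: the shift along the world's x, y, z in mm, then the turn, a rotation vector about the world's x, y, z in rad, then the finger opening in mm, from 0 to 87.8. A call has 1 to 5 rows; each row is the pose to reach, as a shift and turn from the pose commanded when the call began; what a row does not reach only later rows make up. A row lasts 1/12 s, in which the tool goes at most 41.7 mm and 7.16 degrees, less where a joint would pass 70% of its speed; a pose out of reach is approached as far as the arm can. A call with a gripper value outside its range is refused whole. The fingers move at their own pace and stop on an object; the grip force is fixed at half the most. Time passes only in rows, so rows that repeat a pose let the fingers close. It gives the time, the measured TCP pose, the force and the opening at its end, in the units of the state.
- get_obs(): the state, without advancing time (a new reading comes with each control period).
- get_image(name): name is "side" or "top" or "wrist"; returns a dict with "color" (400x640x3 uint8, red, green, blue), "mtx" (3x3 intrinsics, pixels), "camera_from_world" (4x4, takes a point from world to camera coordinates). Camera axes: x right, y up, looking along -z (the intrinsics and any distortion apply to the point x, -y, -z); pixel columns grow to the right and rows downward; lengths in mm; the calibration is good to about 2 mm. A picture is of the moment at which its call begins. There is no depth.
- close_job(): hands the job in, once; it reports no verdict.
Trained networks look in a picture, given as the dict that the camera call returned (one of the last four; its "shot" number tells which), for a name from the list of things; names that differ only in an ending like _2 or _b are one class to them, and where a whole thing is asked for, a point or a joint stands for the part that bears it (a point fixed in the world has none). Each returns a list of dicts, best first, with "p" (0 to 1); they miss things now and then, are a little off and sometimes report something else, mostly with a low value. They report only what shows in the picture. A call takes as long as a camera call. They do not tell look-alikes from the thing itself.
- recognise(picture, label): "bbox" ([centre column, centre row, width, height] in pixels, round what is visible of it).
- mark_of(picture, label): "location" ([row, column] in pixels: a listed point, or the origin of a listed thing).
The state is a dict: "t": time; "qpos": joint angles; "qvel": joint speeds; "joint_torque": joint torques, N m; "ee_pos": TCP position; "orientation": TCP orientation; "ft_force": force on the tool from outside, world axes, zero at the start; "moment": the same for the moment, N m; "width": finger opening in mm.
Only numpy, scipy, OpenCV 4.12 (cv2) and the standard library are available. Lean on these libraries where they do the work, as an engineer would, in place of code of your own. Each camera call takes 0.05 s, during which the arm holds its last target. There are 200 camera calls.

## Working session

There is one attempt and no reset: what is moved stays moved. The work goes in short steps, Python scripts to look and compute and a tool call to move; the robot and the scene stay as the last step left them, time stands still between calls to the robot, and variables do not carry over. Pictures are saved under pics/ and viewed, about 8 in all and at most 12, crops included, and the job is handed in when it is done.

Besides the shell and the picture viewer there is one more tool, called after "Request:" by a JSON object that holds its "api" and its "payload". move_arm: Moves the arm, as the interface text tells. Its arguments: {"type":"object","properties":{"motion":{"type":"array"}},"required":["motion"]}

```bash
mkdir -p pics
cat > h.py <<'E'
import numpy as np, cv2
from workcell import *
def px(im,p):
    c=im["camera_from_world"]@np.r_[p,1.]; q=im["mtx"]@np.array([c[0],-c[1],-c[2]]); return q[:2]/q[2]
def ray(im,u,v,z):
    M=im["camera_from_world"]; R=M[:3,:3]; o=-R.T@M[:3,3]
    d=np.linalg.inv(im["mtx"])@np.array([u,v,1.]); d=R.T@np.array([d[0],-d[1],-d[2]])
    return (o+d*(z-o[2])/d[2])
def save(im,n,crop=None,s=1):
    a=im["color"][:,:,::-1]
    if crop: a=a[crop[1]:crop[3],crop[0]:crop[2]]
    cv2.imwrite("pics/"+n+".png",cv2.resize(a,None,fx=s,fy=s,interpolation=cv2.INTER_CUBIC))
E
python3 - <<'E'
from h import *
o=get_obs(); print(o["t"],o["ee_pos"],o["orientation"],o["ft_force"],tcp_to_grasp)
for n in("top","side"):
    im=get_image(n); save(im,n+"0")
    M=im["camera_from_world"];print(n,-M[:3,:3].T@M[:3,3],im.keys(), im.get("dist"))
    for l,z in [("lid",0),("lid_key",24),("lid_grip",58),("pot",0),("pot_mouth",90),("pot_notch",90),("pivot",103),("peg_top",139)]:
        print(l,[(round(m["p"],2),np.round(m["location"]),np.round(ray(im,m["location"][1],m["location"][0],z)[:2])) for m in mark_of(im,l)[:4]])
E
```

```text
0.0 [ 138.00317892 -608.99621044  221.91558292] [-2.45388584e+00  1.96009451e+00  1.88038318e-03] [-0.43530351  0.35168353  0.05555146] 18.700000000000003
top [ 344.8867602   -41.97351335 1181.9481608 ] dict_keys(['color', 'mtx', 'camera_from_world', 'shot']) None
lid [(0.97, array([279., 430.]), array([ 300., -417.])), (0.85, array([203., 366.]), array([ 545., -216.])), (0.77, array([254., 373.]), array([ 379., -236.])), (0.7, array([166., 451.]), array([ 677., -506.]))]
lid_key [(0.88, array([269., 375.]), array([ 331., -237.])), (0.85, array([220., 382.]), array([ 489., -262.])), (0.67, array([151., 457.]), array([ 722., -518.])), (0.63, array([288., 425.]), array([ 273., -394.]))]
lid_grip [(0.83, array([254., 380.]), array([ 379., -247.])), (0.77, array([163., 459.]), array([ 670., -508.])), (0.63, array([282., 436.]), array([ 295., -416.])), (0.58, array([201., 370.]), array([ 542., -218.]))]
pot [(0.89, array([225., 241.]), array([470., 196.]))]
pot_mouth [(0.72, array([223., 233.]), array([467., 203.]))]
pot_notch [(0.9, array([240., 226.]), array([415., 221.])), (0.23, array
[... 604 characters left out ...]
173., 343.]), array([ 498., -257.])), (0.49, array([155., 413.]), array([ 257., -397.]))]
lid_grip [(0.88, array([121., 307.]), array([ 671., -480.])), (0.83, array([171., 328.]), array([ 548., -226.])), (0.7, array([179., 374.]), array([ 386., -214.])), (0.46, array([144., 402.]), array([ 303., -411.]))]
pot [(0.57, array([290., 326.]), array([484., 197.]))]
pot_mouth [(0.95, array([276., 331.]), array([472., 201.])), (0.18, array([200., 261.]), array([734., -34.]))]
pot_notch [(0.71, array([287., 351.]), array([413., 227.])), (0.2, array([175., 328.]), array([ 540., -175.]))]
pivot [(0.62, array([254., 307.]), array([547., 153.]))]
peg_top [(0.63, array([236., 310.]), array([547., 112.]))]
```

View pics/top0.png

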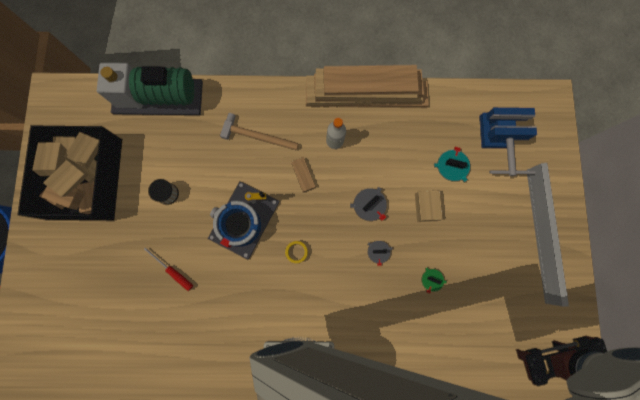

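Run:
```python
import cv2
a=cv2.imread("pics/top0.png")[130:310,340:500];cv2.imwrite("pics/crop0.png",cv2.resize(a,None,fx=3.3,fy=3.3,interpolation=cv2.INTER_CUBIC))
```

```text
(no output)
```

View pics/crop0.png

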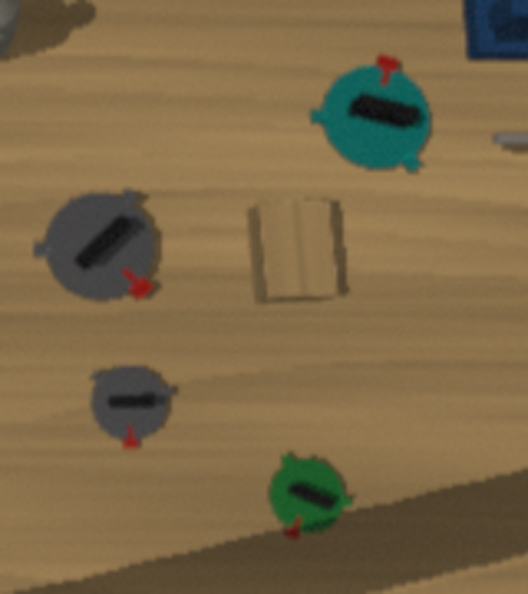

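Four lid look-alikes: large grey (370,204), small grey (380,251), turquoise (454,165) and green (432,279). The crop confirms that the large grey one at about (543,-220) is the lid. I'll move above it, turning the jaws to its x axis.

Request:
{"api": "move_arm", "payload": {"motion": [[20, 20, 2, 0, 0, 0.1, 87], [40, 40, 4, 0, 0, 0.2, 87], [60, 60, 6, 0, 0, 0.3, 87], [80, 80, 8, 0, 0, 0.4, 87], [100, 100, 10, 0, 0, 0.5, 87]]}}

```text
t: 1.32
ee_pos: [238.8, -508.6, 232.8]
orientation: [2.866, -1.286, 0.0]
ft_force: [1.2, 0.7, -0.4]
width: 87.3
```

Request:
{"api": "move_arm", "payload": {"motion": [[20, 20, 2, 0, 0, 0.1, 87], [40, 40, 4, 0, 0, 0.2, 87], [60, 60, 6, 0, 0, 0.3, 87], [80, 80, 8, 0, 0, 0.4, 87], [100, 100, 10, 0, 0, 0.5, 87]]}}

```text
t: 1.73
ee_pos: [339.0, -408.5, 242.9]
orientation: [3.095, -0.536, 0.0]
ft_force: [0.5, 0.3, -0.2]
width: 86.8
```

Request:
{"api": "move_arm", "payload": {"motion": [[20, 20, 2, 0, 0, 0.1, 87], [40, 40, 4, 0, 0, 0.2, 87], [60, 60, 6, 0, 0, 0.3, 87], [80, 80, 8, 0, 0, 0.4, 87], [100, 100, 10, 0, 0, 0.5, 87]]}}

```text
t: 2.15
ee_pos: [439.0, -308.4, 253.0]
orientation: [3.132, 0.246, 0.0]
ft_force: [0.5, 0.1, 0.5]
width: 86.8
```

Request:
{"api": "move_arm", "payload": {"motion": [[20, 20, 2, 0, 0, 0.1, 87], [40, 40, 4, 0, 0, 0.2, 87], [60, 60, 6, 0, 0, 0.3, 87], [80, 80, 8, 0, 0, 0.4, 87], [95, 90, 10, 0, 0, 0.5, 87]]}}

```text
t: 2.57
ee_pos: [534.5, -217.4, 262.9]
orientation: [-2.973, -1.015, -0.001]
ft_force: [0.1, -0.3, -0.5]
width: 87.1
```

```bash
cat >> h.py <<'E'
from scipy.spatial.transform import Rotation as Rt
def state():
    o=get_obs(); R=Rt.from_rotvec(o["orientation"]).as_matrix()
    print("t",round(o["t"],2),"pos",o["ee_pos"].round(1) if hasattr(o["ee_pos"],"round") else o["ee_pos"],"yaw",round(float(np.arctan2(R[1,0],R[0,0])),3),"z",R[:,2].round(3),"F",np.round(o["ft_force"],1),"w",round(float(o["width"]),1))
def look(name,ls,n=None,k=2):
    im=get_image(name)
    if n: save(im,n)
    for l,z in ls: print(name,l,[(round(float(m["p"]),2),np.round(m["location"]).tolist(),np.round(ray(im,m["location"][1],m["location"][0],z)[:2],1).tolist()) for m in mark_of(im,l)[:k]])
    return im
E
python3 - <<'E'
from h import *
state()
L=[("lid",0),("lid_key",24),("lid_grip",58)]
look("wrist",L,"w1");look("side",L,k=4)
E
```

```text
t 2.57 pos [ 534.5 -217.4  262.9] yaw 0.658 z [ 0.  0. -1.] F [ 0.1 -0.3 -0.5] w 87.1
wrist lid [(0.98, [174.0, 322.0], [540.6, -223.5]), (0.96, [350.0, 283.0], [673.4, -504.3])]
wrist lid_key [(0.97, [103.0, 185.0], [348.4, -251.9]), (0.94, [183.0, 278.0], [498.1, -264.7])]
wrist lid_grip [(0.81, [124.0, 204.0], [389.1, -250.0]), (0.8, [189.0, 82.0], [311.0, -408.3])]
side lid [(0.71, [158.0, 400.0], [302.8, -398.9]), (0.68, [182.0, 327.0], [551.5, -229.4]), (0.65, [180.0, 373.0], [389.5, -263.5]), (0.55, [128.0, 306.0], [679.7, -507.2])]
side lid_key [(0.84, [120.0, 299.0], [713.0, -520.1]), (0.67, [173.0, 344.0], [493.6, -260.9]), (0.67, [156.0, 412.0], [258.9, -386.7]), (0.57, [183.0, 386.0], [343.5, -236.3])]
side lid_grip [(0.86, [178.0, 377.0], [379.5, -224.4]), (0.62, [122.0, 307.0], [669.6, -473.6]), (0.61, [174.0, 326.0], [552.1, -208.3]), (0.57, [147.0, 404.0], [296.3, -395.2])]
```

View pics/w1.png

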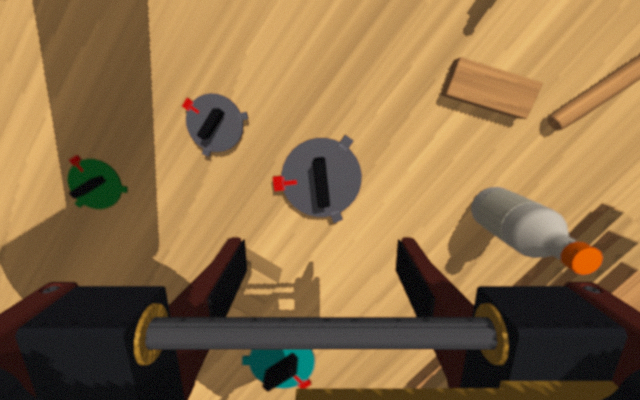

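The wrist view shows the large grey lid at (320,180), its key at (280,184) and its bar at (319,182). Next I'll refine centre and yaw from the colours.

Run:
```python
from h import *
im=get_image("wrist"); a=im["color"].astype(int); h=cv2.cvtColor(im["color"],cv2.COLOR_RGB2HSV)
m=np.zeros((400,640),bool); m[125:232,262:372]=1
red=m&(a[:,:,0]>150)&(a[:,:,1]<70)
dark=m&(a.max(2)<40); lidm=m&(((h[:,:,1]<60)&(a.max(2)<140))|red)
for n,k in(("red",red),("dark",dark),("lid",lidm)): 
    v,u=np.nonzero(k); print(n,len(u),u.min(),u.max(),v.min(),v.max(),u.mean(),v.mean())
v,u=np.nonzero(dark); print(cv2.minAreaRect(np.c_[u,v].astype(np.float32)))
for yaw in(.62,.68,.74,.8):
    d=np.array([np.cos(yaw),np.sin(yaw)])
v,u=np.nonzero(red)
P=np.array([ray(im,x,y,24)[:2] for x,y in zip(u,v)]); print("red world",P.mean(0))
# disc outline
c=max(cv2.findContours(cv2.morphologyEx(lidm.astype(np.uint8),cv2.MORPH_CLOSE,np.ones((3,3))),0,1)[0],key=len)[:,0]
Q=np.array([ray(im,x,y,24)[:2] for x,y in c])
from scipy.optimize import least_squares
r=least_squares(lambda p:np.hypot(*(Q-p[:2]).T)-54,[541,-223],loss="soft_l1",f_scale=2).x; print("disc c",r)
g=P.mean(0)-r; print("key yaw",np.arctan2(-g[1],-g[0]),np.hypot(*g))
s=px(im,[*r,58]);print("grip px",s)
b=a.copy().astype(np.uint8);
yaw=np.arctan2(-g[1],-g[0]);c_,s_=np.cos(yaw),np.sin(yaw)
poly=[px(im,[r[0]+x*c_-y*s_,r[1]+x*s_+y*c_,58]) for x,y in((8,30),(-8,30),(-8,-30),(8,-30))]
cr=cv2.resize(b[120:240,255:380],None,fx=5,fy=5,interpolation=cv2.INTER_CUBIC)
cv2.polylines(cr,[((np.array(poly)-[255,120]+.5)*5).astype(np.int32)],True,(0,255,0),1)
cv2.polylines(cr,[((np.array([px(im,[*(r+54*np.array([np.cos(t),np.sin(t)])),24]) for t in np.linspace(0,6.28,60)])-[255,120]+.5)*5).astype(np.int32)],True,(255,255,0),1)
cv2.imwrite("pics/w2.png",cr[:,:,::-1])
```

```text
red 220 275 299 175 190 283.71363636363634 182.33636363636364
dark 639 314 331 157 207 322.8059467918623 181.8982785602504
lid 4973 275 363 135 221 323.11361351297006 176.4025738990549
((322.5209045410156, 181.94369506835938), (50.355247497558594, 13.730806350708008), 83.82982635498047)
red world [ 500.80598367 -261.6400812 ]
disc c [ 538.99836907 -225.59966638]
key yaw 0.7564167960307047 52.51256804559202
grip px [323.02573482 184.2679328 ]
```

View pics/w2.png

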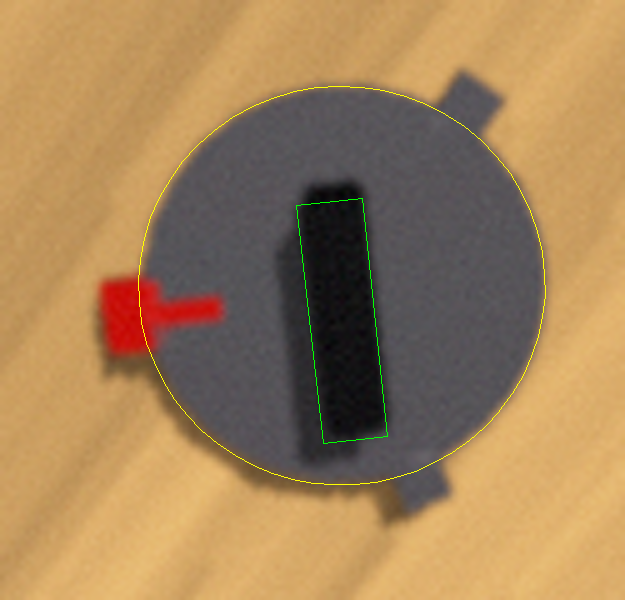

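The overlay fits well: disc centre (539,-225.5), yaw 0.756. Going down to grip.

Request:
{"api": "move_arm", "payload": {"motion": [[2, -4, -20, 0, 0, 0.05, 60], [4.5, -8, -60, 0, 0, 0.1, 40], [4.5, -8, -100, 0, 0, 0.1, 40], [4.5, -8, -140, 0, 0, 0.1, 40], [4.5, -8, -170, 0, 0, 0.1, 40]]}}

```text
t: 3.43
ee_pos: [536.0, -227.7, 90.0]
orientation: [-2.922, -1.15, 0.002]
ft_force: [-0.5, 0.1, -0.1]
width: 57.0
```

Request:
{"api": "move_arm", "payload": {"motion": [[0, 0, -25, 0, 0, 0, 40], [0, 0, -45, 0, 0, 0, 40], [0, 0, -59, 0, 0, 0, 40], [0, 0, -64, 0, 0, 0, 40], [0, 0, -64, 0, 0, 0, 40]]}}

```text
t: 3.85
ee_pos: [536.5, -227.6, 27.5]
orientation: [-2.921, -1.151, 0.003]
ft_force: [0.3, -0.5, 0.2]
width: 39.7
```

Request:
{"api": "move_arm", "payload": {"motion": [[0, 0, 0, 0, 0, 0, 30], [0, 0, 0, 0, 0, 0, 20], [0, 0, 0, 0, 0, 0, 10], [0, 0, 0, 0, 0, 0, 10], [0, 0, 0, 0, 0, 0, 10]]}}

```text
t: 4.27
ee_pos: [538.9, -227.8, 30.0]
orientation: [2.92, 1.153, 0.003]
ft_force: [1.9, 1.5, 5.6]
width: 15.8
```

Request:
{"api": "move_arm", "payload": {"motion": [[0, 0, 0, 0, 0, 0, 10], [0, 0, 3, 0, 0, 0, 10], [0, 0, 12, 0, 0, 0, 10], [0, 0, 30, 0, 0, 0, 10], [0, 0, 60, 0, 0, 0, 10]]}}

```text
t: 4.68
ee_pos: [534.8, -226.4, 86.8]
orientation: [-2.918, -1.152, 0.008]
ft_force: [-0.3, 0.2, -3.5]
width: 15.7
```

Gripped: the width is 15.7. Now towards the pot, stopping short for a close look.

Request:
{"api": "move_arm", "payload": {"motion": [[0, 0, 30, 0, 0, 0, 10], [-5, 10, 65, 0, 0, -0.1, 10], [-10, 40, 90, 0, 0, -0.2, 10], [-20, 75, 110, 0, 0, -0.3, 10], [-30, 110, 125, 0, 0, -0.4, 10]]}}

```text
t: 5.1
ee_pos: [507.1, -116.9, 215.8]
orientation: [3.094, 0.54, 0.002]
ft_force: [0.4, 0.6, -3.6]
width: 15.4
```

Request:
{"api": "move_arm", "payload": {"motion": [[-10, 35, 15, 0, 0, -0.1, 10], [-20, 70, 30, 0, 0, -0.2, 10], [-30, 105, 40, 0, 0, -0.3, 10], [-40, 140, 50, 0, 0, -0.4, 10], [-40, 170, 50, 0, 0, -0.4, 10]]}}

```text
t: 5.52
ee_pos: [465.6, 54.1, 265.5]
orientation: [-3.14, 0.083, -0.001]
ft_force: [1.4, -0.5, -3.3]
width: 15.7
```

Request:
{"api": "move_arm", "payload": {"motion": [[0, 0, 0, 0, 0, 0, 10], [0, 0, 0, 0, 0, 0, 10]]}}

```text
t: 5.68
ee_pos: [466.6, 53.6, 263.9]
orientation: [3.14, -0.07, -0.001]
ft_force: [-0.3, -0.2, -4.4]
width: 15.7
```

Run:
```python
from h import *
state()
L=[("pot",0),("pot_mouth",90),("pot_notch",90),("pivot",103),("peg_top",139)]
for i in range(2): look("wrist",L,"w3");look("side",L,"s3");look("top",L)
```

```text
t 5.68 pos [466.6  53.6 263.9] yaw -0.044 z [-0. -0. -1.] F [-0.3 -0.2 -4.4] w 15.7
wrist pot [(0.7, [55.0, 317.0], [467.7, 198.3])]
wrist pot_mouth [(0.82, [41.0, 316.0], [468.7, 196.8])]
wrist pot_notch [(0.89, [14.0, 256.0], [412.2, 222.8])]
wrist pivot [(0.73, [279.0, 321.0], [461.5, -59.9]), (0.6, [81.0, 401.0], [549.7, 155.8])]
wrist peg_top [(0.8, [128.0, 406.0], [546.8, 113.7])]
side pot [(0.68, [290.0, 330.0], [473.7, 194.9]), (0.15, [200.0, 263.0], [754.7, -106.3])]
side pot_mouth [(0.85, [274.0, 333.0], [467.5, 194.8])]
side pot_notch [(0.62, [284.0, 350.0], [415.8, 219.4]), (0.2, [199.0, 266.0], [718.8, -38.7])]
side pivot [(0.71, [254.0, 307.0], [548.1, 150.8])]
side peg_top [(0.56, [237.0, 310.0], [544.6, 118.2]), (0.47, [377.0, 370.0], [342.1, 472.9])]
top pot [(0.75, [225.0, 243.0], [469.9, 188.4]), (0.59, [139.0, 338.0], [768.3, -122.4])]
top pot_mouth [(0.89, [224.0, 233.0], [461.0, 201.4])]
top pot_notch [(0.96, [242.0, 224.0], [407.8, 225.6]), (0.3, [176.0, 306.0], [612.3, -17.9])]
top pivot [(0.63, [140.0, 333.0], [728.0, -100.4])]
top peg_top []
wrist pot [(0.77, [55.0, 316.0], [468.0, 197.0])]
wrist pot_mouth [(0.58, [41.0, 315.0], [468.7, 196.0])]
wrist pot_notch [(0.78, [14.0, 256.0], [413.6, 222.0]), (0.34, [125.0, 408.0], [562.4, 111.3])]
wrist pivot [(0.56, [77.0, 398.0], [548.1, 158.4])]
wrist peg_top [(0.64, [127.0, 405.0], [546.7, 113.3])]
side pot [(0.78, [290.0, 328.0], [477.6, 196.6])]
side pot_mouth [(0.94, [276.0, 332.0], [468.4, 203.0])]
side pot_notch [(0.97, [285.0, 348.0], [420.5, 223.0])]
side pivot [(0.54, [257.0, 306.0], [550.4, 161.4])]
side peg_top [(0.62, [236.0, 312.0], [541.8, 112.8])]
top pot [(0.67, [226.0, 243.0], [464.3, 189.5]), (0.56, [242.0, 224.0], [414.6, 249.0])]
top pot_mouth [(0.94, [220.0, 232.0], [473.4, 206.5])]
top pot_notch [(0.79, [242.0, 222.0], [407.5, 230.9])]
top pivot []
top peg_top []
```

View pics/w3.png

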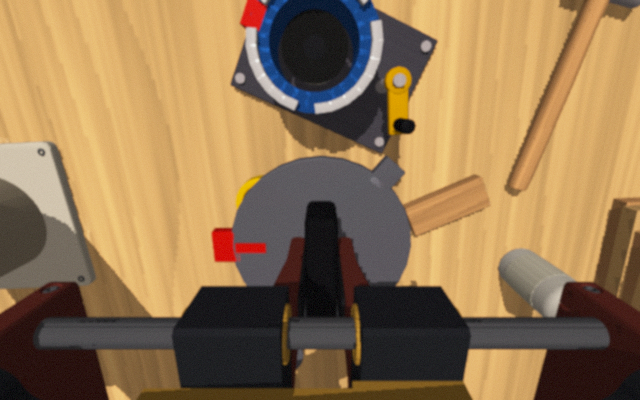

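The wrist view shows the pot at (316,41), cut off at the top of the picture, the notch at (252,14), the pivot at (399,78) and the peg at (404,126). The lid hangs straight in the jaws with its key at (223,245). I'll back off 50 mm so the whole rim shows.

Request:
{"api": "move_arm", "payload": {"motion": [[0, -25, 0, 0, 0, 0, 10], [0, -50, 0, 0, 0, 0, 10], [0, -50, 0, 0, 0, 0, 10], [0, -50, 0, 0, 0, 0, 10]]}}

```text
t: 7.82
ee_pos: [467.6, 1.7, 263.7]
orientation: [-3.14, 0.079, -0.0]
ft_force: [-0.2, 0.2, -4.5]
width: 15.9
```

```bash
cat > fit.py <<'E'
from h import *
from scipy.optimize import least_squares
state(); im=get_image("wrist"); a=im["color"].astype(int); h=cv2.cvtColor(im["color"],cv2.COLOR_RGB2HSV)
W=lambda k,z:np.array([ray(im,u,v,z)[:2] for v,u in np.argwhere(k)])
m=np.zeros(a.shape[:2],bool); v0,u0=np.mgrid[0:400,0:640]
c0=px(im,[469,199,90]); m=np.hypot(u0-c0[0],v0-c0[1])<90
white=m&(h[:,:,1]<60)&(a.min(2)>130)
P=W(white,90); r=np.hypot(*(P-[469,199]).T); P=P[(r<75)&(r>50)]
def res(p):
    d=np.hypot(*(P-p[:2]).T); return np.where(d>67,d-67,np.where(d<57,57-d,0))
f=least_squares(lambda p:np.r_[res(p),1e-3*(p-[469,199])],[469,199.],diff_step=1e-3,loss="soft_l1").x; print("rim",f,len(P),np.abs(res(f)).mean())
th=np.degrees(np.arctan2(P[:,1]-f[1],P[:,0]-f[0]))%360; hst,_=np.histogram(th,72,(0,360)); print(hst.tolist())
red=(a[:,:,0]>140)&(a[:,:,1]<60)&(a[:,:,2]<60)
R=W(red&m,82); print("red",R.mean(0),"yaw",np.arctan2(*-(R.mean(0)-f)[::-1]))
yel=m&(h[:,:,0]>18)&(h[:,:,0]<30)&(h[:,:,1]>220)
def score(q):return
save(im,"fit")
E
python3 fit.py
python3 - <<'E'
from h import *
look("wrist",[("pot_mouth",90),("pot_notch",90),("pivot",103),("peg_top",139),("lid_grip",264-28+58),("lid_key",264-28+24)],"w4")
E
```

```text
t 7.82 pos [467.6   1.7 263.7] yaw -0.05 z [ 0.  0. -1.] F [-0.2  0.2 -4.5] w 15.9
rim [467.64787262 195.40644157] 1794 0.007114972998282417
[0, 0, 0, 0, 0, 0, 0, 0, 0, 0, 0, 0, 0, 0, 0, 0, 0, 0, 0, 0, 0, 0, 0, 0, 0, 0, 0, 0, 0, 0, 0, 0, 0, 0, 0, 0, 0, 1, 64, 73, 68, 71, 66, 69, 68, 64, 64, 65, 61, 54, 0, 0, 0, 35, 61, 63, 66, 64, 64, 63, 65, 66, 65, 67, 66, 67, 70, 70, 54, 0, 0, 0]
red nan yaw nan
wrist pot_mouth [(0.3, [232.0, 322.0], [466.0, -55.7])]
wrist pot_notch [(0.37, [168.0, 442.0], [601.8, 13.6])]
wrist pivot [(0.71, [19.0, 401.0], [549.6, 157.6])]
wrist peg_top [(0.86, [69.0, 406.0], [546.3, 111.5])]
wrist lid_grip [(0.59, [280.0, 321.0], [467.6, 3.5])]
wrist lid_key [(0.89, [249.0, 220.0], [407.8, 6.7])]fit.py:14: RuntimeWarning: Mean of empty slice.
  R=W(red&m,82); print("red",R.mean(0),"yaw",np.arctan2(*-(R.mean(0)-f)[::-1]))
  ret = ret.dtype.type(ret / rcount)
```

View pics/fit.png

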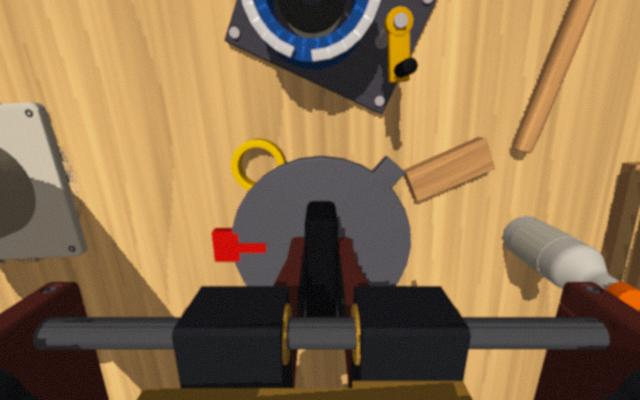

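I moved the wrong way: the pot is now partly out of view above. I'll go forward so the whole rim shows, with the lid in hand also in view.

Request:
{"api": "move_arm", "payload": {"motion": [[0, 30, 0, 0, 0, 0, 10], [0, 60, 0, 0, 0, 0, 10], [0, 80, 0, 0, 0, 0, 10], [0, 80, 0, 0, 0, 0, 10], [0, 80, 0, 0, 0, 0, 10]]}}

```text
t: 8.63
ee_pos: [467.5, 83.4, 263.6]
orientation: [3.141, -0.071, -0.0]
ft_force: [0.7, -0.5, -4.7]
width: 15.9
```

```bash
cat >> fit.py <<'E'
# lid in hand: disc top edge z=TCP-4
zt=get_obs()["ee_pos"][2]-4; T=np.array(get_obs()["ee_pos"][:2])
g=(h[:,:,1]<60)&(a.max(2)<140)&(a.min(2)>60)
n,lab,st,_=cv2.connectedComponentsWithStats(g.astype(np.uint8)); q=px(im,[*(T+[30,30]),zt]).astype(int); k=lab==lab[q[1],q[0]]
c=max(cv2.findContours(k.astype(np.uint8),0,1)[0],key=len)[:,0]; Q=np.array([ray(im,x,y,zt)[:2] for x,y in c]); Q=Q[(Q[:,1]>T[1]+5)]; d=np.hypot(*(Q-T).T); Q=Q[(d>48)&(d<60)]
s=least_squares(lambda p:np.hypot(*(Q-p).T)-54,T,loss="soft_l1",f_scale=1).x; print("lid disc",s,"TCP",T,len(Q),np.abs(np.hypot(*(Q-s).T)-54).mean())
K=W(red&(v0>150),zt); print("key",K.mean(0),"yaw",np.arctan2(*-(K.mean(0)-s)[::-1]))
E
sed -i '/^yel/d;/^def score/d' fit.py
python3 fit.py
python3 - <<'E'
from h import *
look("wrist",[("pot_mouth",90),("pot_notch",90),("pivot",103),("peg_top",139)])
E
```

```text
t 8.63 pos [467.5  83.4 263.6] yaw -0.045 z [-0. -0. -1.] F [ 0.7 -0.5 -4.7] w 15.9
rim [467.6431848  196.73349672] 3893 0.22411335279636188
[66, 64, 45, 0, 0, 0, 49, 62, 67, 67, 76, 121, 106, 93, 79, 70, 66, 71, 67, 75, 72, 71, 93, 113, 70, 72, 71, 68, 31, 0, 0, 0, 0, 40, 59, 60, 58, 60, 59, 60, 58, 57, 57, 59, 55, 54, 55, 54, 54, 51, 1, 0, 0, 29, 53, 53, 53, 52, 53, 52, 54, 54, 54, 56, 56, 57, 58, 57, 63, 59, 64, 60]
red [409.47202877 224.92275488] yaw -0.4512451435863129
lid disc [468.0027397   84.73987636] TCP [467.46824172  82.70733395] 231 1.1150775966011992
key [415.27727858  89.08186979] yaw -0.08216557505476749
wrist pot_mouth [(0.73, [74.0, 319.0], [470.7, 195.7])]
wrist pot_notch [(0.88, [48.0, 258.0], [412.1, 222.6]), (0.43, [117.0, 545.0], [706.3, 142.5])]
wrist pivot [(0.93, [111.0, 399.0], [549.0, 156.6])]
wrist peg_top [(0.8, [162.0, 402.0], [544.8, 111.6])]
```

View pics/fit.png

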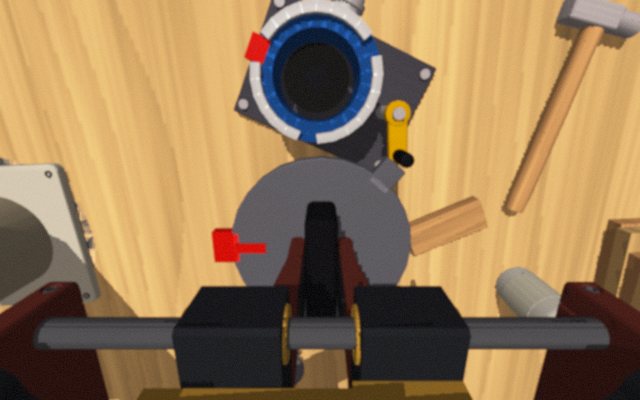

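The whole rim is now in view. Pot axis is about (468,196.5). The notches, red block and pivot all agree on a yaw of about -0.46. The lid in hand needs a shift of about (0,112). I start at a yaw near 0, which puts the key about 27 mm to one side of the notch.

Request:
{"api": "move_arm", "payload": {"motion": [[0, 30, 0, 0, 0, 0.02, 10], [0, 60, 0, 0, 0, 0.04, 10], [0, 90, 0, 0, 0, 0.06, 10], [0, 112, 0, 0, 0, 0.06, 10], [0, 112, 0, 0, 0, 0.06, 10]]}}

```text
t: 9.35
ee_pos: [468.1, 197.3, 263.9]
orientation: [-3.14, -0.021, -0.001]
ft_force: [0.2, -0.3, -4.9]
width: 15.6
```

Request:
{"api": "move_arm", "payload": {"motion": [[0, 0, -25, 0, 0, 0, 10], [0, 0, -55, 0, 0, 0, 10], [0, 0, -85, 0, 0, 0, 10], [0, 0, -115, 0, 0, 0, 10], [0, 0, -130, 0, 0, 0, 10]]}}

```text
t: 9.77
ee_pos: [466.0, 192.8, 130.7]
orientation: [3.14, 0.017, -0.006]
ft_force: [-0.3, 0.1, -4.5]
width: 15.8
```

Request:
{"api": "move_arm", "payload": {"motion": [[0, 0, -5, 0, 0, 0, 10], [0, 0, -10, 0, 0, 0, 10], [0, 0, -14, 0, 0, 0, 10], [0, 0, -17, 0, 0, 0, 10], [0, 0, -20, 0, 0, 0, 10]]}}

```text
t: 10.18
ee_pos: [468.5, 194.6, 114.5]
orientation: [-3.141, -0.019, -0.003]
ft_force: [-0.8, 0.3, -3.9]
width: 15.8
```

Run:
```python
from h import *
state(); print(np.round(get_obs()["moment"],2))
im=get_image("side"); save(im,"s5",(240,190,430,350),3.5)
```

```text
t 10.18 pos [468.5 194.6 114.5] yaw 0.012 z [ 0.002  0.001 -1.   ] F [-0.8  0.3 -3.9] w 15.8
[-0.04 -0.13  0.04]
```

View pics/s5.png

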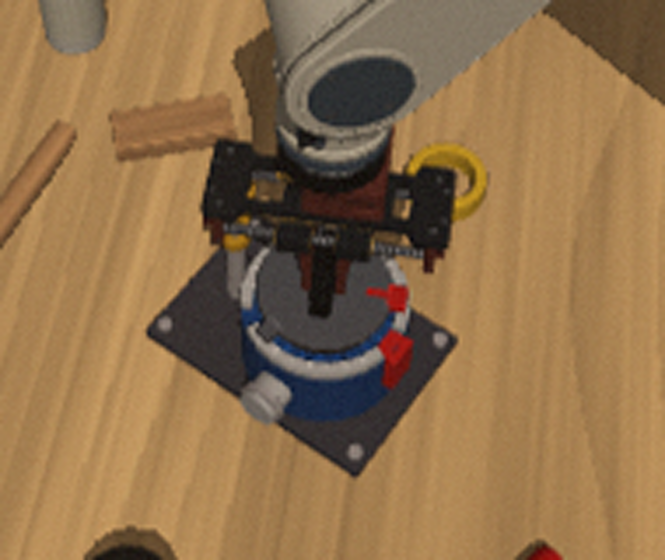

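The lid is centred over the pot with its key (397,298 in the crop) clearly to one side of the red notch (397,355), and there is no side force yet. I'll lower it onto the rim.

Request:
{"api": "move_arm", "payload": {"motion": [[0, 0, -3, 0, 0, 0, 10], [0, 0, -5, 0, 0, 0, 10], [0, 0, -7, 0, 0, 0, 10], [0, 0, -8, 0, 0, 0, 10], [0, 0, -9, 0, 0, 0, 10]]}}

```text
t: 10.65
ee_pos: [467.6, 194.5, 104.6]
orientation: [-3.142, -0.019, -0.0]
ft_force: [-0.2, -0.2, -4.0]
width: 15.8
```

Request:
{"api": "move_arm", "payload": {"motion": [[0, 0, -1, 0, 0, 0, 10], [0, 0, -1.5, 0, 0, 0, 10], [0, 0, -2, 0, 0, 0, 10], [0, 0, -2.5, 0, 0, 0, 10]]}}

```text
t: 10.98
ee_pos: [467.7, 194.5, 103.9]
orientation: [-3.142, -0.019, -0.0]
ft_force: [-8.0, -4.1, 26.0]
width: 16.1
```

Contact at the expected height. I'll ease off slightly, keeping it pressed, and start turning.

Request:
{"api": "move_arm", "payload": {"motion": [[0, 0, 0.8, 0, 0, 0, 10], [0, 0, 0.8, 0, 0, -0.05, 10], [0, 0, 0.8, 0, 0, -0.1, 10], [0, 0, 0.8, 0, 0, -0.15, 10], [0, 0, 0.8, 0, 0, -0.2, 10]]}}

```text
t: 11.4
ee_pos: [468.2, 194.8, 103.9]
orientation: [-3.127, 0.298, -0.002]
ft_force: [-2.0, 0.4, 5.5]
width: 15.8
```

Run:
```python
from h import *
state(); print(np.round(get_obs()["moment"],2))
```

```text
t 11.4 pos [468.2 194.8 103.9] yaw -0.19 z [ 0.001  0.001 -1.   ] F [-2.   0.4  5.5] w 15.8
[0.12 0.44 0.24]
```

Request:
{"api": "move_arm", "payload": {"motion": [[0, 0, 0, 0, 0, -0.05, 10], [0, 0, 0, 0, 0, -0.1, 10], [0, 0, 0, 0, 0, -0.14, 10], [0, 0, 0, 0, 0, -0.17, 10], [0, 0, 0, 0, 0, -0.19, 10]]}}

```text
t: 11.82
ee_pos: [468.4, 194.9, 103.9]
orientation: [-3.084, 0.591, -0.003]
ft_force: [-2.5, 0.6, 5.0]
width: 15.8
```

Request:
{"api": "move_arm", "payload": {"motion": [[0, 0, -0.2, 0, 0, -0.01, 10], [0, 0, -0.2, 0, 0, -0.02, 10], [0, 0, -0.2, 0, 0, -0.03, 10]]}}

```text
t: 12.07
ee_pos: [468.4, 195.0, 103.7]
orientation: [-3.075, 0.636, -0.003]
ft_force: [-1.2, 1.4, 5.7]
width: 15.8
```

Request:
{"api": "move_arm", "payload": {"motion": [[0, 0, 0, 0, 0, -0.01, 10], [0, 0, 0, 0, 0, -0.02, 10], [0, 0, 0, 0, 0, -0.02, 10]]}}

```text
t: 12.32
ee_pos: [468.4, 194.8, 103.2]
orientation: [-3.069, 0.667, -0.002]
ft_force: [0.1, 1.7, 3.6]
width: 16.1
```

Request:
{"api": "move_arm", "payload": {"motion": [[0, 0, -0.2, 0, 0, -0.01, 10], [0, 0, -0.2, 0, 0, -0.01, 10]]}}

```text
t: 12.48
ee_pos: [468.2, 194.7, 102.8]
orientation: [-3.066, 0.683, -0.002]
ft_force: [1.0, 2.1, 2.6]
width: 15.8
```

Request:
{"api": "move_arm", "payload": {"motion": [[0, 0, -0.2, 0, 0, -0.01, 10], [0, 0, -0.2, 0, 0, -0.01, 10]]}}

```text
t: 12.65
ee_pos: [466.9, 194.1, 101.8]
orientation: [3.062, -0.699, -0.002]
ft_force: [-1.9, -0.6, -4.3]
width: 15.9
```

Request:
{"api": "move_arm", "payload": {"motion": [[0, 0, -0.2, 0, 0, -0.01, 10], [0, 0, -0.2, 0, 0, -0.01, 10]]}}

```text
t: 12.82
ee_pos: [466.5, 193.9, 101.3]
orientation: [3.058, -0.715, -0.004]
ft_force: [0.5, -0.2, -4.2]
width: 15.8
```

The support force has vanished at a yaw of about -0.45, so the lugs are over the notches. Lowering to the seat.

Request:
{"api": "move_arm", "payload": {"motion": [[0, 0, -1.5, 0, 0, 0, 10], [0, 0, -3, 0, 0, 0, 10], [0, 0, -4, 0, 0, 0, 10]]}}

```text
t: 13.07
ee_pos: [467.3, 194.3, 97.7]
orientation: [3.059, -0.713, -0.001]
ft_force: [-0.3, 0.2, -3.7]
width: 15.4
```

Request:
{"api": "move_arm", "payload": {"motion": [[0, 0, -1, 0, 0, 0, 10], [0, 0, -2, 0, 0, 0, 10], [0, 0, -2.5, 0, 0, 0, 10]]}}

```text
t: 13.32
ee_pos: [467.5, 194.3, 95.9]
orientation: [3.059, -0.713, -0.001]
ft_force: [-4.9, -2.1, 9.3]
width: 15.6
```

The lid is seated: TCP dropped 8.0 mm (103.9 to 95.9) with firm support. Releasing it and lifting off.

Request:
{"api": "move_arm", "payload": {"motion": [[0, 0, 0.7, 0, 0, 0, 20], [0, 0, 0.7, 0, 0, 0, 30], [0, 0, 0.7, 0, 0, 0, 40], [0, 0, 0.7, 0, 0, 0, 40], [0, 0, 0.7, 0, 0, 0, 40]]}}

```text
t: 13.73
ee_pos: [467.8, 194.6, 96.5]
orientation: [-3.059, 0.713, -0.001]
ft_force: [-0.2, 0.9, -0.9]
width: 39.4
```

Request:
{"api": "move_arm", "payload": {"motion": [[0, 0, 10, 0, 0, 0, 40], [0, 0, 30, 0, 0, 0, 40], [0, 0, 60, 0, 0, 0, 40], [0, 0, 90, 0, 0, 0, 40], [0, 0, 120, 0, 0, 0, 40]]}}

```text
t: 14.15
ee_pos: [467.3, 194.4, 218.2]
orientation: [3.059, -0.713, -0.0]
ft_force: [0.8, -0.0, 0.5]
width: 40.2
```

Request:
{"api": "move_arm", "payload": {"motion": [[10, -40, 5, 0, 0, 0.1, 40], [20, -80, 10, 0, 0, 0.2, 40], [30, -110, 10, 0, 0, 0.3, 40], [40, -130, 10, 0, 0, 0.37, 40], [40, -130, 10, 0, 0, 0.37, 40]]}}

```text
t: 14.57
ee_pos: [509.2, 61.5, 227.6]
orientation: [3.138, -0.138, 0.004]
ft_force: [1.1, 0.3, 0.2]
width: 40.2
```

Run:
```python
from h import *
state()
L=[("pot_mouth",90),("pivot",103),("peg_top",139),("lid_key",90),("lid_grip",124)]
im=look("wrist",L); save(im,"w6",(180,0,500,240),2.5); look("side",L,k=3)
```

```text
t 14.57 pos [509.2  61.5 227.6] yaw -0.088 z [ 0.002 -0.001 -1.   ] F [1.1 0.3 0.2] w 40.2
wrist pot_mouth []
wrist pivot [(0.67, [90.0, 355.0], [548.0, 154.3])]
wrist peg_top [(0.88, [142.0, 364.0], [548.4, 113.1])]
wrist lid_key [(0.72, [22.0, 190.0], [411.2, 222.5])]
wrist lid_grip [(0.82, [398.0, 249.0], [408.0, -160.5]), (0.64, [44.0, 253.0], [468.5, 194.1])]
side pot_mouth [(0.65, [290.0, 329.0], [469.9, 244.6])]
side pivot [(0.69, [256.0, 306.0], [550.4, 160.0]), (0.48, [372.0, 277.0], [554.7, 485.6])]
side peg_top [(0.53, [236.0, 310.0], [544.4, 114.7]), (0.29, [280.0, 328.0], [472.9, 242.8])]
side lid_key [(0.88, [287.0, 351.0], [413.1, 225.4]), (0.55, [155.0, 410.0], [275.7, -321.9]), (0.53, [186.0, 386.0], [347.4, -160.6])]
side lid_grip [(0.74, [230.0, 290.0], [610.2, 91.5]), (0.72, [145.0, 403.0], [303.7, -332.0]), (0.69, [119.0, 308.0], [653.8, -408.3])]
```

View pics/w6.png

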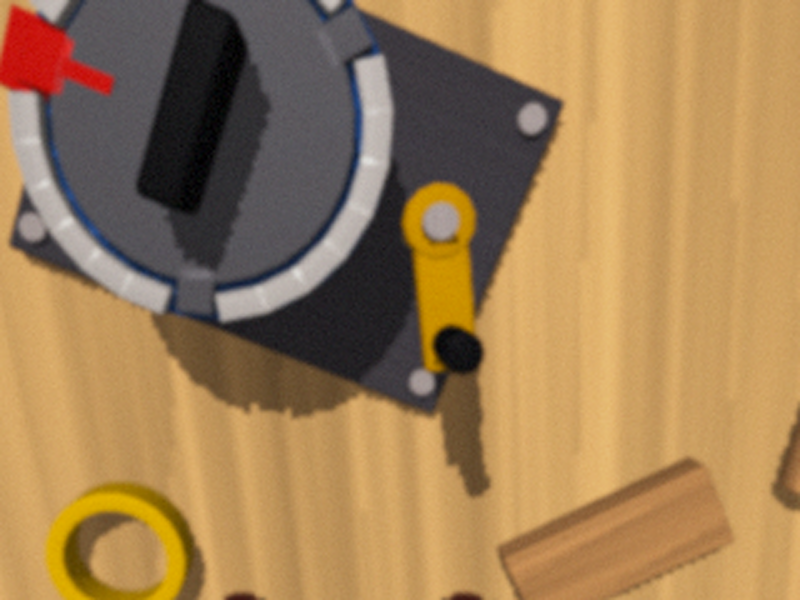

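The lid lies flush with its key and lugs in the notches. The peg is about (547,113.5) and the pivot about (548.5,155.7). I'll straddle the peg with the jaws and swing it around the arc.

Request:
{"api": "move_arm", "payload": {"motion": [[20, 25, 0, 0, 0, 0.03, 32], [39.5, 49, 0, 0, 0, 0.05, 32], [39.5, 49, -35, 0, 0, 0.05, 32], [39.5, 49, -65, 0, 0, 0.05, 32], [39.5, 49, -80, 0, 0, 0.05, 32]]}}

```text
t: 15.58
ee_pos: [545.6, 113.8, 143.3]
orientation: [3.14, -0.058, -0.006]
ft_force: [0.0, -0.6, -0.2]
width: 32.2
```

Request:
{"api": "move_arm", "payload": {"motion": [[0, 0, -10, 0, 0, 0, 32], [0, 0, -22, 0, 0, 0, 32], [0, 0, -34, 0, 0, 0, 32], [0, 0, -34, 0, 0, 0, 24], [0, 0, -34, 0, 0, 0, 20]]}}

```text
t: 16.0
ee_pos: [547.1, 113.4, 112.3]
orientation: [3.141, -0.06, -0.001]
ft_force: [0.1, 0.5, 0.2]
width: 22.2
```

Run:
```python
from h import *
state()
im=get_image("wrist"); save(im,"w7",(200,100,450,360),2.3)
# arc shifts: angles from 268 deg down to 150
p=np.array([548.5,155.7]); a0=np.radians(268)
for i in range(1,21):
    a=a0-.1*i-.0; d=42*np.array([np.cos(a)-np.cos(a0),np.sin(a)-np.sin(a0)]); print(i,round(.1*i,2),d.round(1))
```

```text
t 16.0 pos [547.1 113.4 112.3] yaw -0.038 z [-0. -0. -1.] F [0.1 0.5 0.2] w 22.2
1 0.1 [-4.2  0.4]
2 0.2 [-8.3  1.1]
3 0.3 [-12.3   2.3]
4 0.4 [-16.2   3.9]
5 0.5 [-19.9   5.8]
6 0.6 [-23.4   8.2]
7 0.7 [-26.7  10.8]
8 0.8 [-29.7  13.8]
9 0.9 [-32.3  17. ]
10 1.0 [-34.6  20.5]
11 1.1 [-36.6  24.2]
12 1.2 [-38.2  28.1]
13 1.3 [-39.4  32.2]
14 1.4 [-40.1  36.3]
15 1.5 [-40.5  40.5]
16 1.6 [-40.4  44.7]
17 1.7 [-40.   48.8]
18 1.8 [-39.1  52.9]
19 1.9 [-37.8  56.9]
20 2.0 [-36.1  60.8]
```

View pics/w7.png

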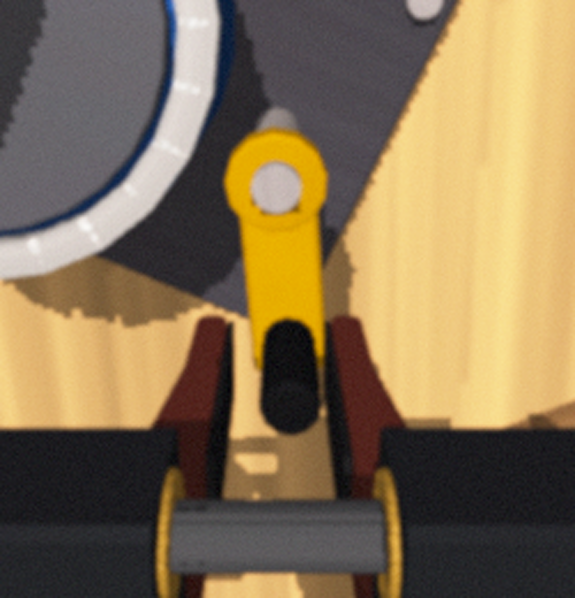

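The peg stands between the fingers with room on both sides. Swinging it along the arc, with the tool turning too.

Request:
{"api": "move_arm", "payload": {"motion": [[-4.2, 0.4, 0, 0, 0, -0.1, 20], [-8.3, 1.1, 0, 0, 0, -0.2, 20], [-12.3, 2.3, 0, 0, 0, -0.3, 20], [-16.2, 3.9, 0, 0, 0, -0.4, 20], [-19.9, 5.8, 0, 0, 0, -0.5, 20]]}}

```text
t: 16.47
ee_pos: [528.2, 119.0, 113.7]
orientation: [-3.026, 0.842, -0.004]
ft_force: [1.0, -2.7, -0.5]
width: 20.3
```

Request:
{"api": "move_arm", "payload": {"motion": [[-3.5, 2.4, 0, 0, 0, -0.1, 20], [-6.8, 5, 0, 0, 0, -0.2, 20], [-9.8, 8, 0, 0, 0, -0.3, 20], [-12.4, 11.2, 0, 0, 0, -0.4, 20], [-14.7, 14.7, 0, 0, 0, -0.5, 20]]}}

```text
t: 16.88
ee_pos: [513.1, 133.7, 113.6]
orientation: [-2.723, 1.565, -0.003]
ft_force: [-0.2, -3.0, 0.3]
width: 20.0
```

Request:
{"api": "move_arm", "payload": {"motion": [[-2, 3.7, 0, 0, 0, -0.1, 20], [-3.6, 7.6, 0, 0, 0, -0.2, 20], [-4.8, 11.7, 0, 0, 0, -0.3, 20], [-5.5, 15.8, 0, 0, 0, -0.4, 20], [-5.9, 20, 0, 0, 0, -0.5, 20]]}}

```text
t: 17.3
ee_pos: [506.8, 153.8, 113.5]
orientation: [-2.252, 2.19, -0.001]
ft_force: [-0.7, -3.2, 1.7]
width: 19.6
```

Request:
{"api": "move_arm", "payload": {"motion": [[0.1, 4.2, 0, 0, 0, -0.1, 20], [0.5, 8.3, 0, 0, 0, -0.2, 20], [1.4, 12.4, 0, 0, 0, -0.3, 20], [2.0, 14.4, 0, 0, 0, -0.35, 20]]}}

```text
t: 17.63
ee_pos: [508.8, 168.5, 113.5]
orientation: [-1.836, 2.549, -0.001]
ft_force: [-1.1, -2.2, 1.1]
width: 20.2
```

Run:
```python
from h import *
state()
p=np.array([548.5,155.7]); T=np.array(get_obs()["ee_pos"])[:2]-p; print("ang",np.degrees(np.arctan2(T[1],T[0])),np.hypot(*T))
look("side",[("peg_top",139),("pivot",103)])
```

```text
t 17.63 pos [508.8 168.5 113.5] yaw -1.893 z [ 0.001  0.    -1.   ] F [-1.1 -2.2  1.1] w 20.2
ang 162.0590099990052 41.70982617046059
side peg_top [(0.43, [253.0, 319.0], [511.3, 164.5])]
side pivot []
```

Request:
{"api": "move_arm", "payload": {"motion": [[0.6, 2, 0, 0, 0, -0.05, 20], [1.3, 4, 0, 0, 0, -0.09, 20], [2.1, 6, 0, 0, 0, -0.13, 20]]}}

```text
t: 18.03
ee_pos: [511.2, 174.2, 113.1]
orientation: [-1.673, 2.658, -0.001]
ft_force: [-1.0, -0.9, 0.7]
width: 19.9
```

Request:
{"api": "move_arm", "payload": {"motion": [[0.4, 1, 0, 0, 0, 0, 20], [0.8, 2, 0, 0, 0, 0, 20]]}}

```text
t: 18.2
ee_pos: [511.8, 176.3, 112.8]
orientation: [-1.676, 2.656, -0.0]
ft_force: [0.9, -0.3, -0.1]
width: 20.4
```

Request:
{"api": "move_arm", "payload": {"motion": [[0.2, 0.5, 0, 0, 0, 0, 20], [0.4, 1, 0, 0, 0, 0, 20]]}}

```text
t: 18.37
ee_pos: [512.0, 177.3, 112.5]
orientation: [-1.675, 2.657, -0.0]
ft_force: [-0.2, -2.5, 1.4]
width: 20.1
```

Request:
{"api": "move_arm", "payload": {"motion": [[0.25, 0.5, 0, 0, 0, 0, 20], [0.5, 1, 0, 0, 0, 0, 20]]}}

```text
t: 18.53
ee_pos: [512.0, 177.5, 112.4]
orientation: [1.674, -2.656, 0.001]
ft_force: [-2.4, -9.3, 6.5]
width: 20.3
```

Request:
{"api": "move_arm", "payload": {"motion": [[0.25, 0.5, 0, 0, 0, 0, 20], [0.5, 1, 0, 0, 0, 0, 20]]}}

```text
t: 18.7
ee_pos: [512.0, 177.6, 112.4]
orientation: [1.674, -2.655, 0.002]
ft_force: [-2.4, -11.9, 7.6]
width: 20.1
```

The force rises with no further motion at about 153°, the geometric closed angle, so the arm is at its stop. I'll centre the jaws, open them, lift and check.

Request:
{"api": "move_arm", "payload": {"motion": [[-0.9, -2, 0, 0, 0, 0, 20], [-1.6, -3.8, 0, 0, 0, 0, 24], [-1.6, -3.8, 0, 0, 0, 0, 28], [-1.6, -3.8, 3, 0, 0, 0, 28], [-1.6, -3.8, 15, 0, 0, 0, 28]]}}

```text
t: 19.12
ee_pos: [510.2, 175.4, 126.4]
orientation: [1.672, -2.656, -0.001]
ft_force: [0.1, 0.1, 0.2]
width: 28.1
```

Request:
{"api": "move_arm", "payload": {"motion": [[0, 0, 25, 0, 0, 0, 28], [0, 0, 55, 0, 0, 0, 28], [0, 0, 85, 0, 0, 0, 28], [0, -35, 110, 0, 0, 0.1, 28], [0, -75, 130, 0, 0, 0.2, 28]]}}

```text
t: 19.53
ee_pos: [512.3, 105.5, 258.9]
orientation: [-1.938, 2.467, -0.003]
ft_force: [0.5, -0.5, -0.3]
width: 28.1
```

Request:
{"api": "move_arm", "payload": {"motion": [[0, -30, 0, 0, 0, 0.12, 28], [0, -50, 0, 0, 0, 0.24, 28], [0, -50, 0, 0, 0, 0.36, 28], [0, -50, 0, 0, 0, 0.48, 28], [0, -50, 0, 0, 0, 0.6, 28]]}}

```text
t: 19.95
ee_pos: [511.5, 54.1, 256.7]
orientation: [-2.58, 1.79, -0.002]
ft_force: [0.7, 0.3, -0.1]
width: 27.7
```

Request:
{"api": "move_arm", "payload": {"motion": [[-10, 0, 0, 0, 0, 0.12, 28], [-20, 0, 0, 0, 0, 0.24, 28], [-30, 0, 0, 0, 0, 0.36, 28], [-40, 0, 0, 0, 0, 0.48, 28], [-40, 0, 0, 0, 0, 0.6, 28]]}}

```text
t: 20.37
ee_pos: [469.8, 54.6, 256.2]
orientation: [-2.996, 0.946, 0.0]
ft_force: [-0.5, 0.2, -0.3]
width: 28.3
```

Run:
```python
from h import *
state()
L=[("pivot",103),("peg_top",139),("lid_key",90),("lid_grip",124)]
im=look("wrist",L); save(im,"w8"); look("side",L,k=3)
```

```text
t 20.37 pos [469.8  54.6 256.2] yaw -0.612 z [-0.  0. -1.] F [-0.5  0.2 -0.3] w 28.3
wrist pivot [(0.81, [55.0, 328.0], [548.6, 155.8])]
wrist peg_top [(0.75, [60.0, 273.0], [506.0, 175.0])]
wrist lid_key [(0.64, [84.0, 176.0], [411.4, 222.3])]
wrist lid_grip [(0.88, [70.0, 227.0], [466.9, 194.1])]
side pivot [(0.74, [253.0, 307.0], [549.1, 148.9])]
side peg_top [(0.53, [257.0, 318.0], [511.0, 177.6])]
side lid_key [(0.6, [286.0, 352.0], [408.9, 221.9]), (0.6, [120.0, 295.0], [707.7, -435.4]), (0.49, [156.0, 411.0], [270.3, -317.2])]
side lid_grip [(0.9, [121.0, 306.0], [656.4, -399.1]), (0.83, [270.0, 330.0], [475.0, 204.8]), (0.78, [146.0, 402.0], [309.6, -326.4])]
```

View pics/w8.png

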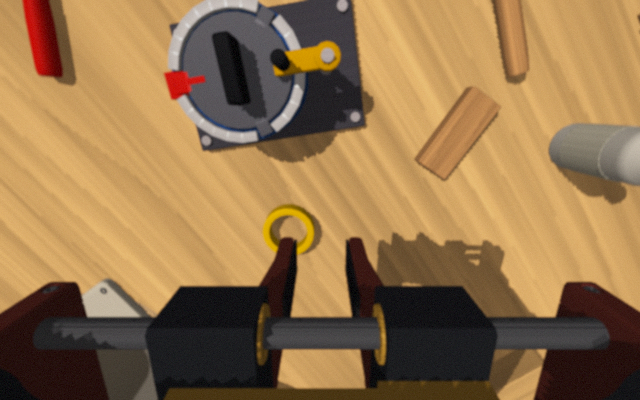

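The lid is flush with its key in the notch (178,84), and the yellow arm lies over it pointing at the axis (pivot (328,55), peg (278,60)). By the marks it is within 1° of the line to the axis. Handing in.

```bash
python3 -c "
from workcell import *
print(close_job())"
```

```text
the job is handed in; nothing more can be done
None
```

The filter pot is closed and the job is handed in at about 20.4 s of the 64 s.

- **Lid:** I took the large grey lid across its bar and rested it on the rim with the key about 27 mm to one side of the notch. I turned it there under light pressure. At a yaw of about -0.45 rad the support force vanished. I then lowered the lid 8 mm onto the ledge and let go.
- **Retaining arm:** I swung it in by its peg until the force rose to about 12 N sideways (about 14 N in all) with no further motion, then backed off.
- **Last checks:** The wrist picture shows the lid flush with its key in the notch. The arm points at the pot's axis to within about 1°. The robot touches nothing. The offcut, tape roll and bottle seen in that last picture look undisturbed. I did not measure the bystanders again.
- **Forces:** The highest reading between moves was about 28 N, when the lid first met the rim.
- **Disagreements:** One move went the wrong way while I was getting a view of the pot, and I corrected it before placing the lid. The side camera's marks for the pivot and grip were up to about 14 mm off the wrist camera's. I relied on the wrist camera and the contact forces.

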